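Close and latch the retaining gate of a bottle carrier

ROBOT

A 6-joint arm with a two-finger parallel gripper is mounted at the origin on a cart in front of the work surface, level with it; the furniture and walls round the work are solid. World frame = base frame: x ahead of the robot, y to its left, z up, the work surface at z = 0. Lengths are in m, angles in rad, forces in N, time in s.
With the tool pointing down it reaches from about 0.35 to 0.975 m from the base axis. Payload 4.9 kg.
Tool frame: the origin (TCP) lies at the very end of the fingers, on their centre line; the grasp point (between the pads) lies 19 mm behind it; z points along the fingers, y is the line along which they close (so a half turn about z gives the same grasp; the last joint's range is limited). The gripper opens to 85 mm and grips with 20 to 120 N. Pads are 22 mm wide; open, the fingers measure 114 mm over their backs; the gripper's body (76 mm by 85 mm) begins 54 mm behind the grasp point. The pads swing forward as they close: fully open they stand 13 mm farther back than shut.
Start: joints at [1.066, 0.053, 1.613, -0, 1.476, -0.119], TCP at [0.235, 0.579, 0.231] pointing down, gripper open.
Joint ranges: [-3.01, 3.01], [-1.01, 2.22], [0.06, 2.58], [-1.02, 4.17], [0.09, 2.62], [-3.14, 3.14]. Speed limits (rad/s): [2.57, 2.57, 3.14, 3.14, 3.14, 3.14].

INTERFACE

Orientations are given as a rotation vector (axis times angle).
In Python, from rig import * gives the robot as it stands.
- The arm moves only by the tool play_rows, never from a script. Its argument "increments" is a list of rows, each a list of 7 numbers: the turn, a rotation vector about the tool's x, y, z in degrees, then the shift along the tool's x, y, z in m, then the gripper command: -1 is shut, 1 is fully open, values between are in proportion. In form: [[rx, ry, rz, x, y, z, fingers], ...]. A call has 1 to 20 rows; each row is the pose to reach, as a shift and turn from the pose commanded when the call began, along the tool's axes at that moment; what a row does not reach only later rows make up. A row lasts 1/10 s, in which the tool goes at most 50 mm and 8.59 degrees, less where a joint would pass 70% of its speed; a pose out of reach is approached as far as the arm can. A call with a gripper value outside its range is refused whole. The fingers move at their own pace and stop on an object; the grip force is fixed at half the most. Time passes only in rows, so rows that repeat a pose let the fingers close. It gives the time, the measured TCP pose, the force, the opening and the grip force at its end, in the units of the state.
- get_obs(): the state, without advancing time (a new reading comes with each control period).
- capture(name): name is "side" or "top"; returns a dict with "img" (400x640x3 uint8, red, green, blue), "mtx" (3x3 intrinsics, pixels), "extrinsics" (4x4, takes a point from camera to world coordinates). Camera axes: x right, y down, z forward; pixel columns grow to the right and rows downward; lengths in m; the calibration is good to about 2 mm. A picture is of the moment at which its call begins. There is no depth.
- hand_in(): hands the job in; it is judged then, once.
The state is a dict: "t": time; "joint_positions": joint angles; "dq": joint speeds; "effort": joint torques, N m; "tcp_pos": TCP position; "ee_rot": TCP orientation; "force": force on the tool from outside, world axes, zero at the start; "torque": the same for the moment, N m; "gripper_width": opening from 0.0 (shut) to 1.0 (fully open); "finger_force": force on a finger pad.
Only numpy, scipy, OpenCV 4.12 (cv2) and the standard library are available. Lean on these libraries where they do the work, as an engineer would, in place of code of your own. Each camera call takes 0.05 s, during which the arm holds its last target. There are 200 camera calls.

TASK

Shut the sprung white gate of the grey bottle carrier and latch it: take the red grip of the latch bar, lift the bar clear of the yellow keeper, push the gate along until the bar gently meets the keeper's tall back wall, and lower its tooth fully home into the notch before letting go. Find the notch by feel, without ramming the keeper, and leave the two bottles standing in the carrier.

Things in the scene. Friction and masses are not known exactly. Their poses are not given: they have to be found in the camera images.
- carrier: Grey bottle carrier fixed to the worktop, base 180 x 340 x 10 mm (x, y, z), turned up to 0.35 rad; origin at the centre of its underside, z up. Its gate closes along the carrier's own -y (at yaw 0 the robot's right). The latch bar runs in the lane x = -55 mm (robot's side); two loose bottles, tops up to 101 mm above the worktop, stand in the lane behind it, beyond x = +10 mm.
- gate (a joint): Travel in m of the white upright gate panel (166 x 8 x 50 mm) along the carrier's -y: 0 = open, where a spring holds it at the start; at most 0.078. The spring pushes it open again as soon as it is let go, with about 3.3 N at 0 and 6 N at 0.05. Its greased slide also resists with 0.6 N per 10 mm/s. Latched it stands at 0.031 to 0.059, depending on where the keeper is.
- latch_bar (a joint): Angle in rad of the steel latch bar hinged on the gate: 0 = level (a stop carries it there; also its angle when home in the notch), grows as the far end is lifted, up to 0.5. 0.1 to 0.2 kg, falls by itself. Bar 14 mm wide, 12 mm high, ends 190 mm from its hinge pin; the pin is 81 mm above the worktop at carrier y = +130 mm minus the gate's travel.
- latch_grip (a point): Centre of the red grip block on top of the bar: 14 mm wide (carrier's x), 24 mm along the bar, 24 mm high; 98 mm above the worktop with the bar level, 150 mm from the hinge pin, 40 mm short of the bar's end. Pinch it from above across the bar. It turns a little in the fingers as the bar tilts; lifting it straight up draws the gate along by 2 mm.
- tooth_tip (a point): Lower front edge of the tooth under the bar's end; the tooth is 10 mm long and hangs 10 mm below the bar, 65 mm above the worktop when level. To pass over the keeper's crest this point must rise more than 8 mm: lift the red grip about 10 to 16 mm. Lowering the grip straight down draws the tooth back some 3 mm. Under the spring's push the tooth can hang half-way on the crest unless lowered fully.
- keeper_post: Dark steel post 40 x 88 x 30 mm fixed on the carrier; origin at the centre of its underside, carrier x -55, y -107.5 mm. The yellow keeper on it is clamped up to 14 mm either way along y (varies, not reported). From the gate: crest 8 mm thick, top 73 mm above the worktop; notch 17 mm long (mid-setting: carrier y -95 to -112); back wall, top 106 mm. Tooth meets wall at gate 0.038 to 0.066.
- blue_bottle: White bottle with a blue cap, 48 mm diameter, 87 mm high, standing loose in the carrier; origin at the centre of its underside.
- amber_bottle: Amber bottle with a black cap, 46 mm diameter, 91 mm high, standing loose in the carrier; origin at the centre of its underside.
- burette_stand (a point): Foot of the fixed burette stand's upright rod, left of the carrier; the rod is 0.75 m high, with a glass burette 115 mm to either side of it from about 0.2 m up and clamps at 0.6 m. An obstacle only: an arm that starts on its left should draw in and pass between it and the robot.

How it is judged:
By the outcome, as a careful person would: the job done as asked, in the order asked, and still so for the second after the job is handed in, with the robot touching nothing.
It also fails if it takes over 38 s, if anything falls off the work surface, if the arm or the gripper's body presses on something with over 40 N, if the wrist force passes 120 N, or if a joint passes its speed limit or range.

## Working session

There is one attempt and no reset: what is moved stays moved. The work goes in short steps, Python scripts to look and compute and a tool call to move; the robot and the scene stay as the last step left them, time stands still between calls to the robot, and variables do not carry over. Pictures are saved under pics/ and viewed, at most 10 in all, crops included, and the job is handed in when it is done.

Besides the shell and the picture viewer there is one more tool, called after "Emit:" as a command line: name --pt "numbers of a row" for each row, then --argument value for the rest. play_rows: Moves the arm, as the interface text tells. Its arguments: {"type":"object","properties":{"increments":{"type":"array"}},"required":["increments"]}

```bash
mkdir -p pics
python3 - <<'E'
from rig import *
import cv2,numpy as np
for n in("top","side"):
    c=capture(n); cv2.imwrite(f"pics/{n}0.png",c["img"][:,:,::-1]); print(n,c["mtx"].tolist(),np.round(c["extrinsics"],4).tolist())
o=get_obs(); print(o)
E
```

```text
top [[387.2939081146066, 0.0, 319.8007071640718], [0.0, 387.2939081146066, 198.26820061518833], [0.0, 0.0, 1.0]] [[-0.026, -0.9885, 0.1492, 0.3777], [-0.9997, 0.025, -0.0082, 0.0402], [0.0043, -0.1494, -0.9888, 1.0791], [0.0, 0.0, 0.0, 1.0]]
side [[399.92715793155196, 0.0, 321.40658272925], [0.0, 399.92715793155196, 191.5502643899251], [0.0, 0.0, 1.0]] [[-0.9978, -0.0421, 0.0511, 0.4865], [-0.0651, 0.4824, -0.8735, 0.8608], [0.0121, -0.8749, -0.4841, 0.5484], [0.0, 0.0, 0.0, 1.0]]
{'t': 0.1, 'joint_positions': array([ 1.06597427e+00,  5.33030345e-02,  1.61413454e+00,  5.55261629e-06,
        1.47600576e+00, -1.19017011e-01]), 'dq': array([ 0.00099227, -0.00157539, -0.00391368,  0.00167287, -0.00247092,
        0.00014972]), 'effort': array([ 1.44154579e-03, -3.94901240e+01, -3.71363997e+01, -4.99739156e-05,
        3.90214656e-03,  4.57886017e-06]), 'tcp_pos': array([0.2349282 , 0.57856704, 0.23019163]), 'ee_rot': array([-6.02160346e-01, -3.08275825e+00,  2.76359879e-03]), 'force': array([-0.43188296, -0.69411989,  0.00353242]), 'torque': array([-0.0117019 ,  0.03142711,  0.04190795]), 'finger_force': 0.0, 'gripper_width': 1.0016694653147442}
```

View pics/top0.png

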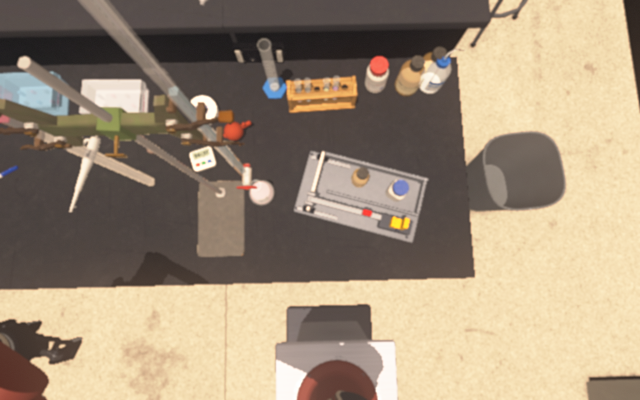

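View pics/side0.png

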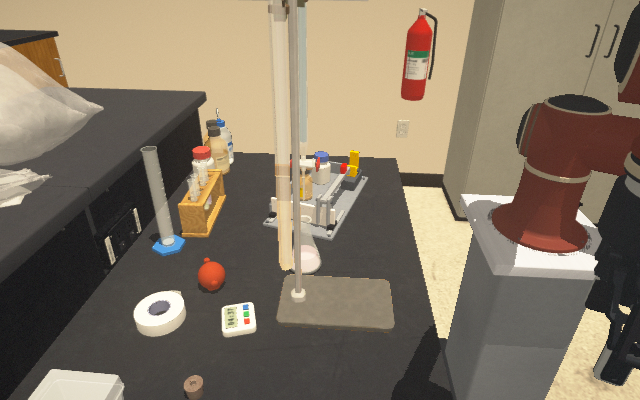

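Run:
```python
import cv2
a=cv2.imread("pics/top0.png")[140:250,285:440]; cv2.imwrite("pics/topc.png",cv2.resize(a,None,fx=5,fy=5,interpolation=cv2.INTER_CUBIC))
a=cv2.imread("pics/side0.png")[140:245,255:380]; cv2.imwrite("pics/sidec.png",cv2.resize(a,None,fx=5,fy=5,interpolation=cv2.INTER_CUBIC))
```

```text
(no output)
```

View pics/topc.png

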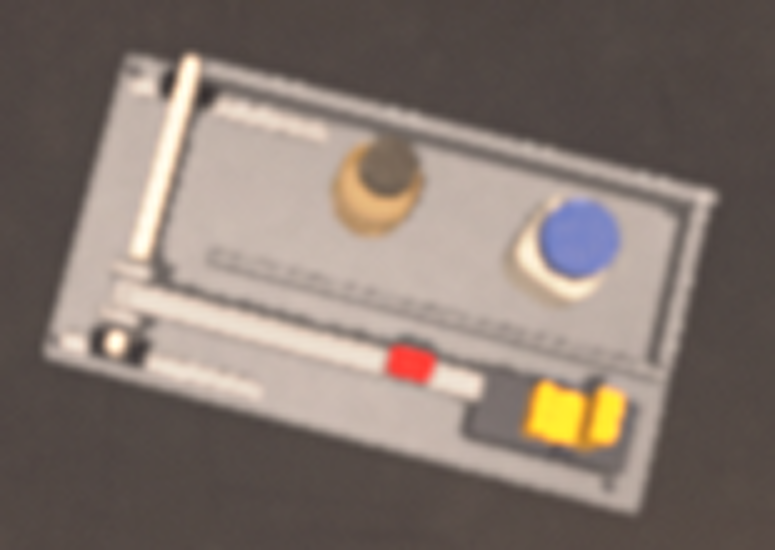

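View pics/sidec.png

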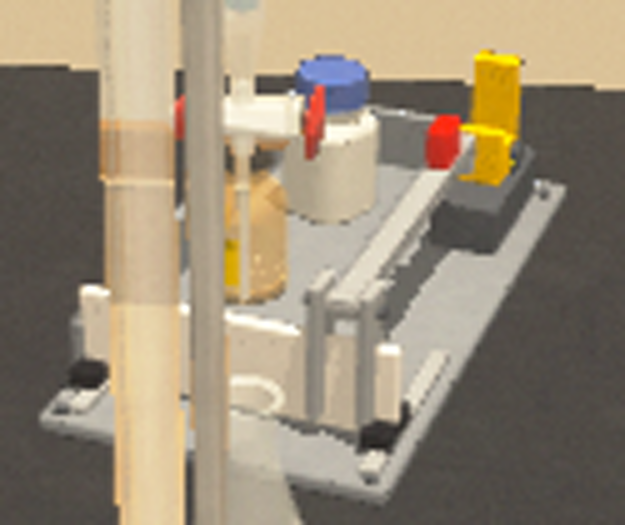

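```bash
cat > h.py <<'E'
import numpy as np
CAM={"top":([387.294,319.80,198.268],np.array([[-0.026,-0.9885,0.1492,0.3777],[-0.9997,0.025,-0.0082,0.0402],[0.0043,-0.1494,-0.9888,1.0791]])),
"side":([399.927,321.407,191.55],np.array([[-0.9978,-0.0421,0.0511,0.4865],[-0.0651,0.4824,-0.8735,0.8608],[0.0121,-0.8749,-0.4841,0.5484]]))}
OFF={"top":(285,140),"side":(255,140)}
def pt(cam,u,v,z,crop=True):
    k,E=CAM[cam]
    if crop: u=(u+.5)/5-.5+OFF[cam][0]; v=(v+.5)/5-.5+OFF[cam][1]
    d=E[:,:3]@np.array([(u-k[1])/k[0],(v-k[2])/k[0],1]); c=E[:,3]
    return (c+d*(z-c[2])/d[2])
E
python3 - <<'E'
from h import *
from scipy.optimize import least_squares
obs=[((.09,.17),"top",127,58,.01),((-.09,.17),"top",45,355,.01),((-.09,-.17),"top",635,510,.01),
((-.055,-.02),"top",410,364,.110),((-.055,-.02),"side",444,141,.098),((-.09,.17),"side",385,492,.01),((.09,.17),"side",42,418,.01),((-.09,-.17),"side",565,188,.01)]
P=[pt(*o[1:])[:2] for o in obs]
def T(p,q): c,s=np.cos(p[2]),np.sin(p[2]); return np.array([p[0]+c*q[0]-s*q[1],p[1]+s*q[0]+c*q[1]])
r=least_squares(lambda p:np.concatenate([T(p,o[0])-w for o,w in zip(obs,P)]),[.5,-.05,-.2],loss="soft_l1",f_scale=.003)
p=r.x;print(p);print(np.round([np.r_[w,T(p,o[0])-w] for o,w in zip(obs,P)],4))
inv=lambda w:np.round(np.array([[np.cos(p[2]),np.sin(p[2])],[-np.sin(p[2]),np.cos(p[2])]])@(w[:2]-p[:2]),4)
for n,a in dict(wallL=(593,413,.106),wallR=(625,420,.106),crestL=(530,407,.073),crestR=(583,418,.073)).items(): print(n,inv(pt("top",*a)))
print("grip",T(p,(-.055,-.02)),inv(P[3]),inv(P[4]))
print("wall side top",inv(pt("side",497,53,.106)),"crest top side",inv(pt("side",490,130,.073)))
print("stand",pt("side",298,296,.01,False))
E
```

```text
[ 0.54400594 -0.08029988 -0.27986209]
[[ 6.750e-01  5.570e-02  2.400e-03  2.500e-03]
 [ 5.062e-01  1.050e-01 -1.800e-03  3.000e-03]
 [ 4.122e-01 -2.177e-01 -1.700e-03 -1.100e-03]
 [ 4.850e-01 -8.470e-02  7.000e-04  4.000e-04]
 [ 4.852e-01 -8.460e-02  4.000e-04  3.000e-04]
 [ 5.056e-01  1.074e-01 -1.100e-03  5.000e-04]
 [ 6.742e-01  5.980e-02  3.300e-03 -1.600e-03]
 [ 4.118e-01 -2.109e-01 -1.200e-03 -7.900e-03]]
wallL [-0.0559 -0.116 ]
wallR [-0.0553 -0.1324]
crestL [-0.0564 -0.0898]
crestR [-0.0551 -0.1179]
grip [ 0.48562133 -0.08432948] [-0.0555 -0.0206] [-0.0553 -0.0204]
wall side top [-0.0542 -0.1251] crest top side [-0.0607 -0.0938]
stand [0.56085017 0.29946036 0.01      ]
```

```bash
cat >> h.py <<'E'
from scipy.spatial.transform import Rotation as Ro
def plan(o,wps,ydir=None):
    R=Ro.from_rotvec(o["ee_rot"])
    if ydir is not None:
        y=np.array([np.cos(ydir),np.sin(ydir),0]); z=np.array([0,0,-1.]); x=np.cross(y,z)
        print("turn deg",np.round((R.inv()*Ro.from_matrix(np.c_[x,y,z])).as_rotvec(degrees=True),2))
    for w in wps: print(w,np.round(R.inv().apply(np.array(w)-o["tcp_pos"]),4))
E
python3 - <<'E'
from rig import *
from h import *
plan(get_obs(),[(.235,.30,.231),(.30,.23,.231),(.35,.14,.22),(.38,.04,.20),(.42,-.04,.17),(.4853,-.0844,.14)],-.28)
E
```

```text
turn deg [-1.000e-01  7.000e-02  8.394e+01]
(0.235, 0.3, 0.231) [-0.1049 -0.2581 -0.0004]
(0.3, 0.23, 0.231) [-0.1915 -0.2985 -0.0003]
(0.35, 0.14, 0.22) [-0.2717 -0.363   0.0108]
(0.38, 0.04, 0.2) [-0.3371 -0.4443  0.0309]
(0.42, -0.04, 0.17) [-0.4043 -0.5033  0.061 ]
(0.4853, -0.0844, 0.14) [-0.4815 -0.5199  0.091 ]
```

Emit:
play_rows --pt "0 0 0 -0.015 -0.037 0 0.1" --pt "0 0 0 -0.032 -0.078 0 0.1" --pt "0 0 6 -0.05 -0.122 0 0.1" --pt "0 0 13 -0.068 -0.168 0 0.1" --pt "0 0 20 -0.087 -0.213 0 0.1" --pt "0 0 27 -0.11 -0.256 0 0.1" --pt "0 0 34 -0.15 -0.278 0 0.1" --pt "0 0 41 -0.19 -0.3 0 0.1" --pt "0 0 48 -0.23 -0.332 0.005 0.1" --pt "0 0 55 -0.27 -0.363 0.01 0.1" --pt "0 0 62 -0.303 -0.403 0.02 0.1" --pt "0 0 69 -0.335 -0.442 0.03 0.1" --pt "0 0 76 -0.37 -0.473 0.045 0.1" --pt "0 0 80 -0.404 -0.503 0.06 0.1" --pt "0 0 84 -0.443 -0.511 0.075 0.1" --pt "0 0 84 -0.482 -0.52 0.09 0.1" --pt "0 0 84 -0.482 -0.52 0.09 0.1"

```text
t: 1.8
tcp_pos: [0.4862, -0.0862, 0.1366]
ee_rot: [-2.509, -1.88, 0.008]
force: [-1.0, 1.3, 0.9]
gripper_width: 0.551
finger_force: 0.0
```

Run:
```python
from rig import *
from h import *
import cv2
o=get_obs(); print(o["t"],o["tcp_pos"],o["force"],o["gripper_width"])
plan(o,[(.4853,-.0844,.083)],-.28)
for n,(x,y) in dict(top=(340,130),side=(270,80)).items():
    a=capture(n)["img"][y:y+130,x-10:x+130,::-1]; cv2.imwrite(f"pics/{n}1.png",a)
a=[cv2.resize(cv2.imread(f"pics/{n}1.png"),None,fx=2.8,fy=4.2,interpolation=2) for n in("top","side")]
cv2.imwrite("pics/b1.png",np.hstack(a))
```

```text
1.8 [ 0.48617705 -0.08617059  0.13657764] [-1.04769022  1.28217121  0.92340225] 0.551497584663493
turn deg [-0.46  0.   -0.25]
(0.4853, -0.0844, 0.083) [ 0.0015 -0.0009  0.0536]
```

View pics/b1.png

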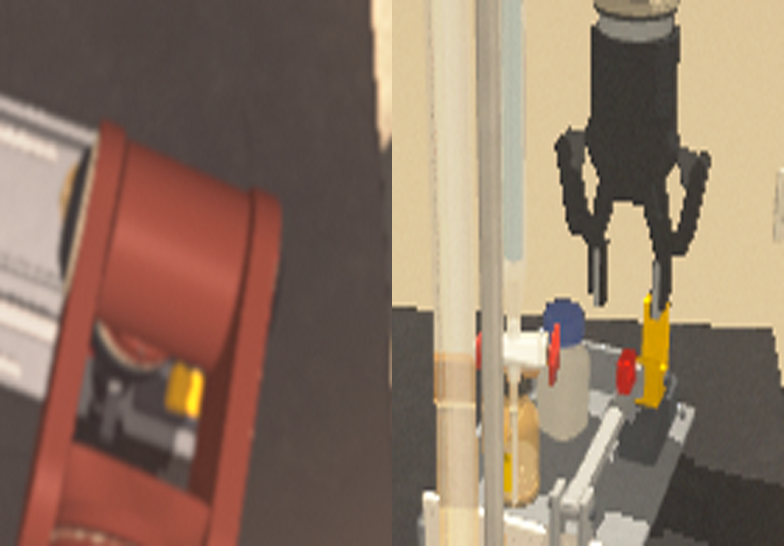

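Emit:
play_rows --pt "0 0 0 0 0 0.01 0.1" --pt "0 0 0 0 0 0.025 0.1" --pt "0 0 0 0 0 0.042 0.1" --pt "0 0 0 0 0 0.053 0.1" --pt "0 0 0 0 0 0.057 0.1" --pt "0 0 0 0 0 0.057 0.1" --pt "0 0 0 0 0 0.057 0.1"

```text
t: 2.6
tcp_pos: [0.4865, -0.0841, 0.085]
ee_rot: [2.51, 1.888, 0.001]
force: [0.0, -0.2, -0.7]
gripper_width: 0.547
finger_force: 0.0
```

Emit:
play_rows --pt "0 0 0 0 0 0.057 -0.4" --pt "0 0 0 0 0 0 -0.4"

```text
t: 2.8
tcp_pos: [0.4799, -0.0822, 0.0702]
ee_rot: [-2.495, -1.875, 0.021]
force: [6.8, 0.7, -1.6]
gripper_width: 0.303
finger_force: 2.5
```

My mistake: that row was relative to the new pose, so the tool dipped briefly. I'll hold the pose and check what happened.

Emit:
play_rows --pt "0 0 0 0 0 0 -0.2"

```text
t: 2.9
tcp_pos: [0.4902, -0.0855, 0.0883]
ee_rot: [2.506, 1.885, 0.006]
force: [1.3, -0.1, 0.9]
gripper_width: 0.402
finger_force: 0.0
```

Run:
```python
from rig import *
from h import *
import cv2
o=get_obs(); print(o["t"],o["tcp_pos"],o["force"],o["gripper_width"],o["finger_force"])
plan(o,[(.4853,-.0844,.083)],-.28)
a=capture("side")["img"][90:230,260:390,::-1]; cv2.imwrite("pics/s2.png",cv2.resize(a,None,fx=4.2,fy=4.2,interpolation=2))
```

```text
2.9 [ 0.49021915 -0.08545455  0.08825282] [ 1.27937506 -0.10821221  0.85279786] 0.40208363017347787 0.0
turn deg [ 0.39  0.01 -0.06]
(0.4853, -0.0844, 0.083) [-0.0004 -0.0051  0.0052]
```

View pics/s2.png

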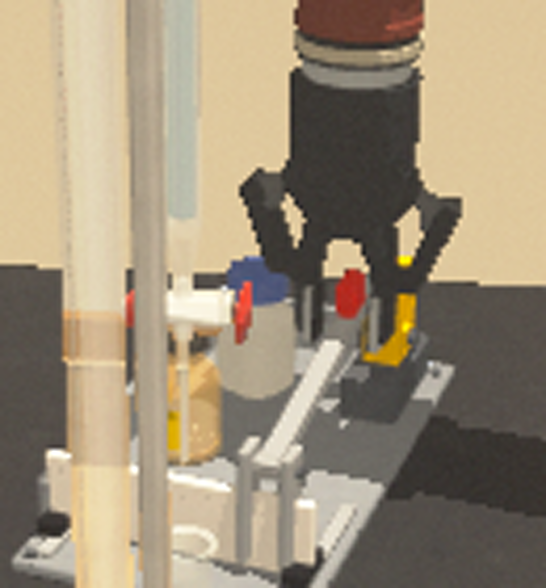

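The picture shows the grip at (350,293) between the two fingers. The bar is level and both bottles are standing, so the dip did no harm. Closing now.

Emit:
play_rows --pt "0 0 0 0 0 0 0.1" --pt "0 0 0 0 0 0 0.1" --pt "0 0 0 0 0 0 -0.5" --pt "0 0 0 0 0 0 -1" --pt "0 0 0 0 0 0 -1" --pt "0 0 0 0 0 0 -1" --pt "0 0 0 0 0 0 -1" --pt "0 0 0 0 0 0 -1"

```text
t: 3.75
tcp_pos: [0.4862, -0.0841, 0.0843]
ee_rot: [2.511, 1.888, 0.001]
force: [2.6, 0.6, -1.7]
gripper_width: 0.153
finger_force: 59.9
```

Emit:
play_rows --pt "0 0 0 0 0 -0.004 -1" --pt "0 0 0 0 0 -0.009 -1" --pt "0 0 0 0 0 -0.014 -1" --pt "0 0 0 0 0 -0.014 -1" --pt "0 0 0 -0.003 0 -0.014 -1" --pt "0 0 0 -0.007 0 -0.014 -1" --pt "0 0 0 -0.011 0 -0.014 -1" --pt "0 0 0 -0.015 0 -0.014 -1" --pt "0 0 0 -0.019 0 -0.014 -1" --pt "0 0 0 -0.023 0 -0.014 -1" --pt "0 0 0 -0.027 0 -0.014 -1" --pt "0 0 0 -0.03 0 -0.014 -1" --pt "0 0 0 -0.033 0 -0.014 -1" --pt "0 0 0 -0.036 0 -0.014 -1" --pt "0 0 0 -0.039 0 -0.014 -1" --pt "0 0 0 -0.041 0 -0.014 -1" --pt "0 0 0 -0.042 0 -0.014 -1" --pt "0 0 0 -0.042 0 -0.014 -1" --pt "0 0 0 -0.042 0 -0.014 -1"

```text
t: 5.65
tcp_pos: [0.4748, -0.1231, 0.0977]
ee_rot: [-2.51, -1.887, -0.004]
force: [5.7, 3.5, -4.1]
gripper_width: 0.152
finger_force: 59.1
```

```bash
cat > f.py <<'E'
from rig import *
from h import *
import cv2,sys
o=get_obs(); R=Ro.from_rotvec(o["ee_rot"]); g=np.array([.4862,-.0841,.0843])
u=np.array([np.sin(.28),np.cos(.28),0])
print("t",o["t"],"along -y mm",-(o["tcp_pos"]-g)@u*1e3,"z",o["tcp_pos"][2],"F along y",o["force"]@u,"Fz",o["force"][2],"fing",o["finger_force"])
if len(sys.argv)>1:
    a=capture("side")["img"][100:230,260:400,::-1]; cv2.imwrite(sys.argv[1],cv2.resize(a,None,fx=4.5,fy=4.5,interpolation=2))
E
python3 f.py pics/s3.png
```

```text
t 5.65 along -y mm 40.68653627451148 z 0.09771773524398741 F along y 4.986655463232632 Fz -4.122596265827823 fing 59.11994278198108
```

View pics/s3.png

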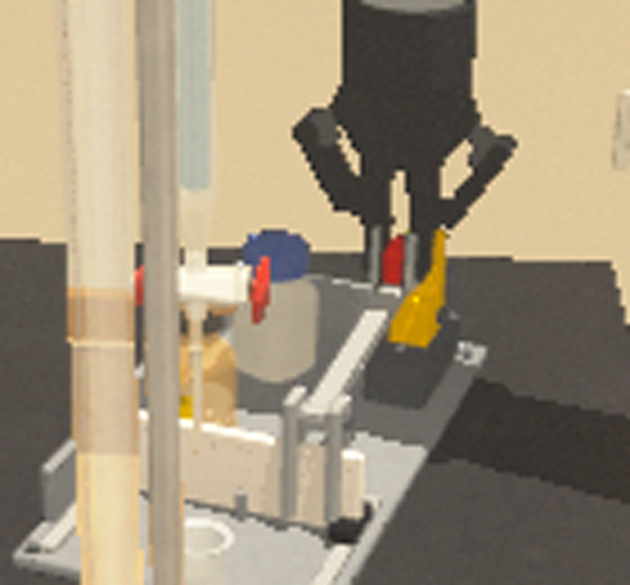

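The gate has come along, the bar is lifted and the grip is held. Now feeling for the wall in small steps.

Emit:
play_rows --pt "0 0 0 -0.001 0 0 -1" --pt "0 0 0 -0.002 0 0 -1" --pt "0 0 0 -0.003 0 0 -1" --pt "0 0 0 -0.004 0 0 -1" --pt "0 0 0 -0.005 0 0 -1" --pt "0 0 0 -0.006 0 0 -1"

```text
t: 6.3
tcp_pos: [0.4732, -0.1286, 0.0976]
ee_rot: [-2.509, -1.887, -0.005]
force: [6.0, 5.5, -4.6]
gripper_width: 0.148
finger_force: 59.1
```

```bash
python3 f.py
```

```text
t 6.3 along -y mm 46.32264943676067 z 0.09762804498392356 F along y 6.923736615276871 Fz -4.58591658354091 fing 59.084539872128516
```

Emit:
play_rows --pt "0 0 0 -0.0007 0 0 -1" --pt "0 0 0 -0.0013 0 0 -1" --pt "0 0 0 -0.002 0 0 -1"

```text
t: 6.6
tcp_pos: [0.4726, -0.1305, 0.0976]
ee_rot: [-2.509, -1.887, -0.005]
force: [6.9, 5.2, -4.4]
gripper_width: 0.149
finger_force: 59.1
```

```bash
python3 f.py
```

```text
t 6.6 along -y mm 48.332639224902046 z 0.0976022128476842 F along y 6.868444917119635 Fz -4.3837333799784854 fing 59.076524034608155
```

Emit:
play_rows --pt "0 0 0 -0.0007 0 0 -1" --pt "0 0 0 -0.0013 0 0 -1" --pt "0 0 0 -0.002 0 0 -1"

```text
t: 6.9
tcp_pos: [0.4721, -0.1324, 0.0976]
ee_rot: [-2.509, -1.887, -0.005]
force: [6.1, 5.5, -4.7]
gripper_width: 0.153
finger_force: 59.1
```

```bash
python3 f.py
```

```text
t 6.9 along -y mm 50.28624008818735 z 0.09762204261642561 F along y 6.97497157054295 Fz -4.693408094481637 fing 59.073049812577665
```

Emit:
play_rows --pt "0 0 0 -0.0005 0 0 -1" --pt "0 0 0 -0.001 0 0 -1"

```text
t: 7.1
tcp_pos: [0.4718, -0.1333, 0.0976]
ee_rot: [-2.509, -1.887, -0.005]
force: [6.4, 4.9, -5.4]
gripper_width: 0.149
finger_force: 59.1
```

```bash
python3 f.py
```

```text
t 7.1 along -y mm 51.30781605636868 z 0.09763620567731301 F along y 6.467914784567284 Fz -5.36547560747555 fing 59.081021246965975
```

Emit:
play_rows --pt "0 0 0 -0.0005 0 0 -1" --pt "0 0 0 -0.001 0 0 -1"

```text
t: 7.3
tcp_pos: [0.4715, -0.1343, 0.0976]
ee_rot: [-2.509, -1.887, -0.005]
force: [7.4, 5.2, -5.4]
gripper_width: 0.151
finger_force: 59.1
```

Emit:
play_rows --pt "0 0 0 -0.0005 0 0 -1" --pt "0 0 0 -0.001 0 0 -1"

```text
t: 7.5
tcp_pos: [0.4712, -0.1352, 0.0976]
ee_rot: [-2.509, -1.887, -0.005]
force: [5.8, 5.7, -4.6]
gripper_width: 0.151
finger_force: 59.1
```

```bash
python3 f.py
```

```text
t 7.5 along -y mm 53.26114090479215 z 0.09759201928775835 F along y 7.129422633853643 Fz -4.583616244091872 fing 59.0690326387994
```

Emit:
play_rows --pt "0 0 0 -0.0005 0 0 -1" --pt "0 0 0 -0.001 0 0 -1"

```text
t: 7.7
tcp_pos: [0.4712, -0.1354, 0.0976]
ee_rot: [-2.508, -1.886, -0.008]
force: [8.2, 10.0, -5.4]
gripper_width: 0.152
finger_force: 59.2
```

Emit:
play_rows --pt "0 0 0 -0.0005 0 0 -1" --pt "0 0 0 -0.001 0 0 -1"

```text
t: 7.9
tcp_pos: [0.4712, -0.1354, 0.0976]
ee_rot: [-2.507, -1.885, -0.011]
force: [8.3, 13.4, -5.1]
gripper_width: 0.15
finger_force: 59.2
```

```bash
python3 f.py
```

```text
t 7.9 along -y mm 53.502718649077316 z 0.09756352277907021 F along y 15.144840152019267 Fz -5.079035316155714 fing 59.192379370797426
```

Wall contact came at 53.5 mm of travel and a gentle 15 N. Backing off the surplus command, then lowering.

Emit:
play_rows --pt "0 0 0 0.0008 0 0 -1" --pt "0 0 0 0.0017 0 0 -1" --pt "0 0 0 0.0017 0 0.001 -1" --pt "0 0 0 0.0017 0 0.0025 -1" --pt "0 0 0 0.0017 0 0.004 -1" --pt "0 0 0 0.0017 0 0.0055 -1" --pt "0 0 0 0.0017 0 0.007 -1" --pt "0 0 0 0.0017 0 0.0085 -1" --pt "0 0 0 0.0017 0 0.0095 -1" --pt "0 0 0 0.0017 0 0.0105 -1" --pt "0 0 0 0.0017 0 0.0105 -1"

```text
t: 9.0
tcp_pos: [0.4713, -0.1354, 0.0881]
ee_rot: [-2.509, -1.886, -0.006]
force: [3.2, 5.7, 0.3]
gripper_width: 0.151
finger_force: 60.1
```

```bash
python3 f.py
```

```text
t 9.0 along -y mm 53.4553090475252 z 0.08810842847267873 F along y 6.4043586768124445 Fz 0.28902426334739145 fing 60.09343100711703
```

Emit:
play_rows --pt "0 0 0 0 0 0.001 -1" --pt "0 0 0 0 0 0.002 -1" --pt "0 0 0 0 0 0.003 -1" --pt "0 0 0 0 0 0.0035 -1" --pt "0 0 0 0 0 0.004 -1" --pt "0 0 0 0 0 0.004 -1"

```text
t: 9.6
tcp_pos: [0.4713, -0.1354, 0.0844]
ee_rot: [-2.509, -1.886, -0.006]
force: [1.4, 6.1, 3.0]
gripper_width: 0.149
finger_force: 60.5
```

```bash
python3 f.py
```

```text
t 9.6 along -y mm 53.37304125354506 z 0.08444907745883887 F along y 6.268009417329867 Fz 3.043756874974333 fing 60.50638020853512
```

Emit:
play_rows --pt "0 0 0 0 0 0.0005 -1" --pt "0 0 0 0.001 0 0.0005 -1" --pt "0 0 0 0.002 0 0.0005 -1" --pt "0 0 0 0.0025 0 0.0005 -1" --pt "0 0 0 0.0025 0 0.0005 -1"

```text
t: 10.1
tcp_pos: [0.472, -0.1331, 0.0844]
ee_rot: [-2.509, -1.886, -0.006]
force: [1.0, 5.8, 5.1]
gripper_width: 0.153
finger_force: 60.8
```

```bash
python3 f.py
```

```text
t 10.1 along -y mm 51.00697416797767 z 0.08438158666827218 F along y 5.816026219419466 Fz 5.072233358891318 fing 60.80998291145079
```

Emit:
play_rows --pt "0 0 0 0.0007 0 0 -1" --pt "0 0 0 0.0014 0 0 -1" --pt "0 0 0 0.002 0 0 -1" --pt "0 0 0 0.002 0 0 -1"

```text
t: 10.5
tcp_pos: [0.4723, -0.1322, 0.0843]
ee_rot: [-2.51, -1.888, -0.002]
force: [-1.5, 3.5, 5.4]
gripper_width: 0.152
finger_force: 61.1
```

```bash
python3 f.py
```

```text
t 10.5 along -y mm 50.049262704486445 z 0.08432398913916915 F along y 2.9795628273422583 Fz 5.406248763695614 fing 61.07359192566946
```

The tooth is home and bearing on the crest. Releasing and rising.

Emit:
play_rows --pt "0 0 0 0.0005 0 0 -0.3" --pt "0 0 0 0.0005 0 0 0.0" --pt "0 0 0 0.0005 0 0 0.0" --pt "0 0 0 0.0005 0 0 0.0" --pt "0 0 0 0.0005 0 0 0.0" --pt "0 0 0 0.0005 0 -0.008 0.0" --pt "0 0 0 0.0005 0 -0.02 0.0" --pt "0 0 0 0.0005 0 -0.04 0.0" --pt "0 0 0 0.0005 0 -0.065 0.0" --pt "0 0 0 0.0005 0 -0.09 0.0" --pt "0 0 0 0.0005 0 -0.1 0.0" --pt "0 0 0 0.0005 0 -0.1 0.0" --pt "0 0 0 0.0005 0 -0.1 0.0"

```text
t: 11.8
tcp_pos: [0.4718, -0.1323, 0.1827]
ee_rot: [-2.51, -1.888, 0.001]
force: [0.1, -0.1, -1.0]
gripper_width: 0.498
finger_force: 0.0
```

```bash
python3 f.py pics/s4.png
```

```text
t 11.8 along -y mm 50.30568266859838 z 0.18274497379713917 F along y -0.10633793196107176 Fz -0.981120620428528 fing 0.0
```

View pics/s4.png

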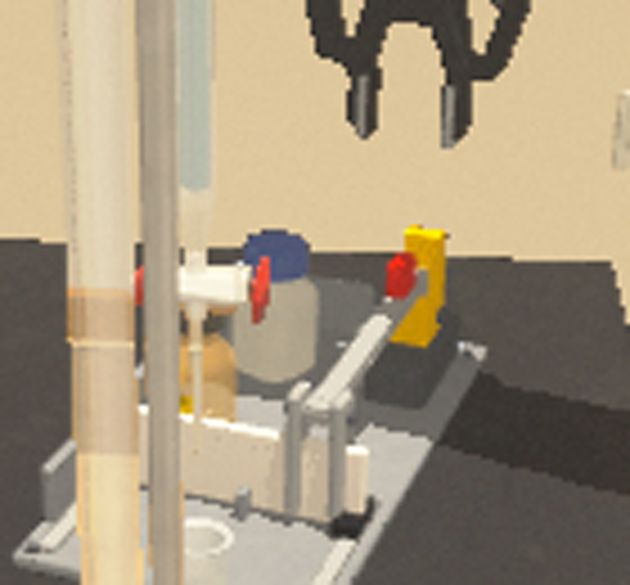

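The gate has stayed shut, with the bar down in the keeper and the grip at (402,276). The bottles are upright and the gripper is clear, so I'm handing in.

```bash
python3 -c "
from rig import *
print(hand_in())"
```

```text
the job is handed in; nothing more can be done
None
```

The gate is shut and latched: the tooth is home in the notch, both bottles are standing, the gripper is clear, and I handed in at about 11.8 s. One slip on my part: while closing on the grip I mis-sent a row, so the tool dipped about 15 mm or more for a moment before returning; the force readings stayed under 7 N and the next picture showed nothing disturbed.

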